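# Lock the board holder's height screw with its jam nut

## Task

The height screw of the circuit-board holder is set and must now be locked. Fit the key with the red grip down over the screw's square head, its arm lying on the grey rest block alongside the stop post so that the post keeps key and screw from turning clockwise. Then swing the jam nut's lever by its orange knob clockwise until it stands over the yellow mark, without the screw turning along, and leave the key on the screw.

Things in the scene. Friction and masses are not known exactly. Their poses are not given: they have to be found in the camera images.
- holder: Fixed aluminium plate 260x260x12 mm. Origin: plate centre at bench height (all heights from there), on the height screw's axis. Grey rest block (x 93 to 117, y -35 to 35, top at 34); on it a dark stop post, 12 mm dia., at x 105, y -17, top at 60. Yellow mark on the plate: 104 mm from the axis, direction -2.65 rad (from x, counterclockwise), 32 mm wide. Green board along the +y edge, top at 23.
- red_key: Loose steel key, red grip, 0.14-0.26 kg, flat. Origin: centre of its 28 mm square eye, underside. Head 42x42x12 mm; arm 12x12 mm runs along +x to 130 mm. Red fin on the arm: 30 mm long (x), 14 thick (y), 12 to 38 up, middle (centre of mass) at x 43 mm. Fitted: x along holder's x, underside at 34 mm on flange and rest block, arm 5 mm from the post, post on its -y side. The green key is too small.
- jam_nut (a joint): Turn of the brass nut on the screw, rad, clockwise from above; starts 0 to 0.3, stop at 1.5, mark 1.09 to 1.41 (screw at 0). Dark lever (top at 25 mm) ends in an upright orange knob, 20 mm dia., 16 to 66 mm high, 92 mm from the axis, at holder-frame direction -1.40 - screw - jam_nut. Drags stiffly on the screw: 0.45 N m, 5 N at the knob; stays where left.
- screw (a joint): Turn of the steel height screw in the holder, rad, clockwise from above; 0 at the start. Flange 44 mm dia., top at 34 mm; on it a square head 26 mm wide, sides along holder x and y at 0, straight to 44 mm, tapering to 10 mm wide at 68 mm (guides the key). Turns easily (0.06 N m): unheld, it goes along with the nut; with the key at the post it gives up to 0.15.
There are look-alikes about, which are no part of the job. Leave any brown look-alike of the red_key alone.

How it is judged:
By the outcome, as a careful person would: the job done as asked, in the order asked, and still so for the second after the job is handed in, with the robot touching nothing.
It also fails if it takes over 48 s, if anything falls off the work surface, if the arm or the gripper's body presses on something with over 40 N, if the wrist force passes 120 N, or if a joint passes its speed limit or range.

## Robot

A 7-joint arm with a two-finger parallel gripper is mounted at the origin on the work surface. World frame = base frame: x ahead of the robot, y to its left, z up, the work surface at z = 0. Lengths are in m, angles in degrees, forces in N, time in s.
With the tool pointing down it reaches from about 0.35 to 0.775 m from the base axis. Payload 3.1 kg.
Tool frame: the origin (TCP) lies on the centre line of the jaws, within the pads' length; the fingertips stand 17 mm ahead of it and the grasp point (between the pads) lies 2 mm behind it (robot.tip_reach is the distance from the TCP to the fingertips, in m); z points along the fingers, y is the line along which they close (so a half turn about z gives the same grasp; the last joint's range is limited). The gripper opens to 85 mm and grips with 20 to 120 N. Pads are 22 mm wide; open, the fingers measure 114 mm over their backs; the gripper's body (76 mm by 85 mm) begins 54 mm behind the grasp point. The pads swing forward as they close: fully open they stand 13 mm farther back than shut.
Start: joints at [71.752, 17.813, 0.802, 86.603, -0.252, 75.585, -1.558], TCP at [0.15, -0.529, 0.248] pointing down, gripper open.
Joint ranges: [-154.91, 154.91], [-16.99, 109.72], [-72.82, 74.43], [7.12, 147.25], [-82.49, 262.49], [11.32, 116.49], [-174.64, 174.64]. Speed limits (degrees/s): [159.86, 159.86, 180, 180, 180, 180, 180].

## Interface

Orientations are given as [roll, pitch, yaw] about the fixed x, y, z axes, in that order (R = Rz(yaw) Ry(pitch) Rx(roll)).
In Python, from station import robot, fingers, vision, workorder, recognise gives the robot as it stands. Calls block until the motion is done:
- robot.move_to(position, orientation): joint-space move of the TCP to a pose.
- robot.line_to(position, orientation=None, velocity=0.15, f_stop=None): straight line of the TCP; orientation=None keeps the orientation; velocity is the mean speed in m/s. With f_stop (N) it stops when the force on the tool has changed by that much, and returns True; else False.
- robot.move_j(angles): joint-space move.
- fingers.gripper_to(opening, force=None): opening from 0.0 (shut) to 1.0 (fully open); force is the grip in N (None keeps the last); returns when the fingers have stopped.
- robot.pause(seconds).
- robot.inverse_kinematics(position, orientation): joint angles nearest the present ones, or None.
- vision.grab_frame(name): name is "side" or "top"; returns the picture (420x560x3 uint8, red, green, blue); there is no depth.
- vision.calibration(name): a dict with "mtx" (3x3 intrinsics, pixels), "extrinsics" (4x4, takes a point from world to camera coordinates). Camera axes: x right, y up, looking along -z (the intrinsics and any distortion apply to the point x, -y, -z); pixel columns grow to the right and rows downward; lengths in m; the calibration is good to about 2 mm. A picture is of the moment at which its call begins. calibration takes no time and is no camera call.
A pose or a line that the arm cannot do raises robot.PlanningError and nothing moves.
- workorder.close_job(): hands the job in; it is judged then, once.
Trained networks look in the newest picture that a camera, given by its name, has taken for a name from the list of things; names that differ only in an ending like _2 or _b are one class to them, and where a whole thing is asked for, a point or a joint stands for the part that bears it (a point fixed in the world has none). Each returns a list of dicts, best first, with "p" (0 to 1); they miss things now and then, are a little off and sometimes report something else, mostly with a low value. They report only what shows in the picture. A call takes as long as a camera call. They do not tell look-alikes from the thing itself.
- recognise(label, camera): "rect" ([centre column, centre row, width, height] in pixels, round what is visible of it).
Readings, each from a call of its own:
- robot.current_time_s(): time.
- robot.current_joint_positions(): joint angles.
- robot.current_dq(): joint speeds.
- robot.current_joint_torque(): joint torques, N m.
- robot.current_tool_pos(): TCP position.
- robot.current_eef_rot(): TCP orientation.
- robot.current_contact_force(): force on the tool from outside, world axes, zero at the start.
- robot.current_torque(): the same for the moment, N m.
- robot.current_finger_gap(): opening from 0.0 (shut) to 1.0 (fully open).
- robot.current_gripper_force(): force on a finger pad.
Only numpy, scipy, OpenCV 4.12 (cv2) and the standard library are available. Lean on these libraries where they do the work, as an engineer would, in place of code of your own. Each camera call takes 0.05 s, during which the arm holds its last target. There are 200 camera calls.

## Working session

There is one attempt and no reset: what is moved stays moved. The work goes in short steps, each a Python script; the robot and the scene stay as the last script left them, time stands still between calls to the robot, and variables do not carry over. Pictures are saved under pics/ and viewed, at most 10 in all, crops included, and the job is handed in when it is done.

```bash
mkdir -p pics; python3 - <<'E'
from station import robot, fingers, vision, workorder, recognise
import cv2, numpy as np
for c in ("top","side"):
    im=vision.grab_frame(c); cv2.imwrite(f"pics/{c}0.png",im[:,:,::-1])
    k=vision.calibration(c); print(c,np.round(k["mtx"],1).tolist(),np.round(k["extrinsics"],4).tolist(),[x for x in k if x not in("mtx","extrinsics")])
    for l in ("holder","red_key","jam_nut","screw"):
        print(l,[(np.round(d["rect"],1).tolist(),round(d["p"],2)) for d in recognise(l,c)])
print(robot.current_time_s(),robot.current_eef_rot())
E
```

```text
top [[523.6, 0.0, 275.5], [0.0, 523.6, 205.0], [0.0, 0.0, 1.0]] [[0.0361, -0.9993, -0.004, -0.1177], [0.9778, 0.0345, 0.2069, -0.4376], [-0.2066, -0.0114, 0.9784, -1.0166], [0.0, 0.0, 0.0, 1.0]] []
holder []
red_key [([310.6, 158.6, 21.5, 71.8], 0.88), ([443.2, 153.6, 71.3, 17.7], 0.67), ([289.0, 243.8, 21.7, 70.0], 0.63), ([383.6, 273.4, 36.9, 78.2], 0.56)]
jam_nut []
screw []
side [[488.8, 0.0, 278.8], [0.0, 488.8, 199.8], [0.0, 0.0, 1.0]] [[-0.8683, -0.4961, 0.0005, 0.3322], [0.3365, -0.5883, 0.7353, -0.2353], [-0.3645, 0.6386, 0.6777, -0.9896], [0.0, 0.0, 0.0, 1.0]] []
holder [([168.6, 265.6, 160.0, 127.3], 0.96)]
red_key [([296.2, 124.2, 35.7, 31.0], 0.93), ([365.7, 171.1, 44.8, 36.5], 0.83), ([258.1, 177.2, 47.5, 27.3], 0.77), ([313.2, 205.9, 63.1, 25.9], 0.66)]
jam_nut [([181.0, 237.1, 57.8, 45.2], 0.93)]
screw [([181.9, 239.3, 48.7, 46.4], 0.87)]
0.5 [-1.79991839e+02 -3.09735435e-04  1.58623132e+01]
```

View pics/top0.png

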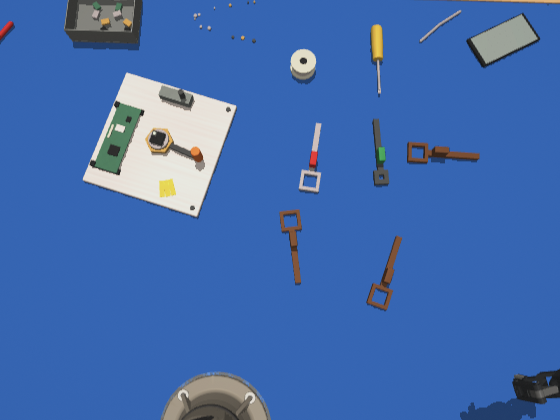

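View pics/side0.png

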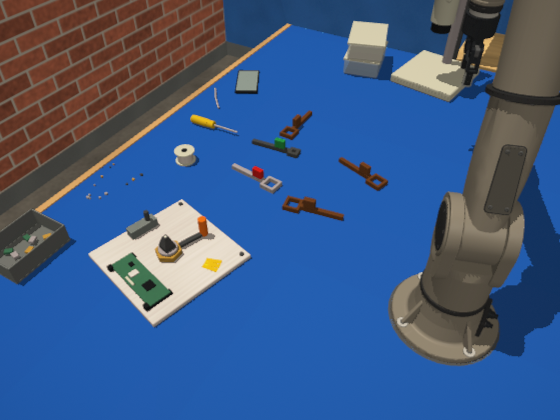

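The top view shows the holder centred near (160,143), with the block and post at (176,96), the knob at (196,154), the mark at (167,188) and the board on the left. The red-grip key has its eye at (310,181) and its arm tip at (318,124). The brown keys and the green key are the decoys. Next I fit poses by matching silhouettes in both views.

```bash
cat > fit.py <<'E'
import cv2, numpy as np
from scipy.optimize import minimize
from station import vision
S=4
def proj(c,P):
    k=vision.calibration(c); E=k["extrinsics"]; q=np.asarray(P)@E[:3,:3].T+E[:3,3]
    q=q*[1,-1,-1]; u=q@np.asarray(k["mtx"]).T; return u[:,:2]/u[:,2:]
def box(x0,x1,y0,y1,z0,z1): return np.array([[x,y,z] for x in(x0,x1) for y in(y0,y1) for z in(z0,z1)])/1000
def cyl(x,y,r,z0,z1):
    a=np.linspace(0,6.28,24); return np.array([[x+r*np.cos(t),y+r*np.sin(t),z] for t in a for z in(z0,z1)])/1000
PLATE=[box(-130,130,-130,130,0,12)]
KEY=[box(-21,21,-21,21,0,12),box(21,130,-6,6,0,12),box(28,58,-7,7,12,38)]
EYE=box(-14,14,-14,14,12,12)[::2][[0,1,3,2]]; EYEB=EYE*[1,1,0]
def place(P,p):  # p x,y,yaw,(z)
    c,s=np.cos(p[2]),np.sin(p[2]); z=p[3] if len(p)>3 else 0
    return P@np.array([[c,-s,0],[s,c,0],[0,0,1]]).T+[p[0],p[1],z]
def render(c,parts,p,eye=False):
    m=np.zeros((420*S,560*S),np.uint8)
    f=lambda P:np.round((proj(c,place(P,p))+.5)*S-.5).astype(np.int32)
    for P in parts: cv2.fillConvexPoly(m,cv2.convexHull(f(P)),1)
    if eye:
        h=[cv2.fillConvexPoly(np.zeros_like(m),f(Q),1) for Q in (EYE,EYEB)]
        m[(h[0]&h[1])>0]=0
    return m
def fit(masks,parts,p0,step,eye=False):
    M={c:cv2.resize(m.astype(np.float32),None,fx=S,fy=S,interpolation=cv2.INTER_LINEAR)>.5 for c,m in masks.items()}
    def cost(p,cs=None):
        t=0
        for c in cs or M:
            r=render(c,parts,p,eye)>0; t+=1-(r&M[c]).sum()/(r|M[c]).sum()
        return t
    p=np.array(p0,float)
    for k in (1,.3):
        sim=np.vstack([p]+[p+np.eye(len(p))[i]*step[i]*k for i in range(len(p))])
        p=minimize(cost,p,method="Nelder-Mead",options=dict(initial_simplex=sim,xatol=1e-4,fatol=1e-5,maxiter=120)).x
    return p,[round(cost(p,[c]),3) for c in M]
def comp(m,near):
    n,l,st,ce=cv2.connectedComponentsWithStats(m.astype(np.uint8))
    i=1+np.argmin(np.hypot(*(ce[1:]-near).T)+1e3*(st[1:,4]<8)); return l==i
def unproj(c,uv,z):
    k=vision.calibration(c);E=k["extrinsics"];R=E[:3,:3];o=-R.T@E[:3,3]
    d=R.T@(np.linalg.solve(k["mtx"],[*uv,1])*[1,-1,-1]); return o+d*(z-o[2])/d[2]
E
cat > m1.py <<'E'
from fit import *
I={c:cv2.imread(f"pics/{c}0.png") for c in("top","side")}
H={c:cv2.cvtColor(i,cv2.COLOR_BGR2HSV) for c,i in I.items()}
nb={c:~((h[...,0]>95)&(h[...,0]<130)&(h[...,1]>110)) for c,h in H.items()}
pm={}
for c,n in (("top",(160,143)),("side",(168,262))):
    m=comp(cv2.morphologyEx(nb[c].astype(np.uint8),cv2.MORPH_OPEN,np.ones((3,3))),n)
    pm[c]=cv2.fillConvexPoly(np.zeros(m.shape,np.uint8),cv2.convexHull(cv2.findNonZero(m.astype(np.uint8))),1)
c0=unproj("top",(160,143),.02); kx=unproj("top",(310,181),.01); kt=unproj("top",(318,124),.01)
for cs in (("top","side"),("top",),("side",)):
    h,e=fit({c:pm[c] for c in cs},PLATE,[c0[0],c0[1],-.25],[.01,.01,.1]); print("holder",cs,h.round(4),e)
    km={c:comp(nb[c],{"top":(311,158),"side":(258,177)}[c]) for c in cs}
    k,e=fit(km,KEY,[kx[0],kx[1],np.arctan2(*(kt-kx)[1::-1])],[.01,.01,.1],True); print("key",k.round(4),e)
    if len(cs)==2: hh,kk=h,k
h=hh
om={c:comp((q[...,0]>3)&(q[...,0]<15)&(q[...,1]>170)&(q[...,2]>130),{"top":(196,154),"side":(203,227)}[c]) for c,q in H.items()}
print({c:int(m.sum()) for c,m in om.items()})
n,e=fit(om,[cyl(0,0,10,16,66)],[*unproj("top",(196,154),.05)[:2],0],[.01,.01,.1]); v=n[:2]-h[:2]
print("knob",n[:2].round(4),e,"r",np.hypot(*v),"dir",np.arctan2(v[1],v[0])-h[2])
np.save("poses.npy",np.array([hh,kk]))
for c in I:
    for parts,p in ((PLATE,hh),(KEY,kk),([box(93,117,-35,35,12,34)],hh),([cyl(105,-17,6,34,60)],hh),([box(-5,5,-5,5,68,68)],hh),([cyl(0,0,10,16,66)],n)):
        m=render(c,parts,p); 
        if c=="top": I[c]=I[c]
        ct,_=cv2.findContours(cv2.resize(m,(1120,840)),0,2)
        if parts is PLATE: big=cv2.resize(I[c],(1120,840))
        cv2.drawContours(big,ct,-1,(255,0,255),1)
    I[c]=big
cv2.imwrite("pics/fit.png",np.hstack([cv2.resize(I["top"][120:460,150:700],(400,247)),cv2.resize(I["side"][280:680,160:620],(400,348))[:247]]) if 0 else np.hstack([I["top"][120:460,150:550],I["side"][380:720,160:560]]))
E
python3 m1.py
```

```text
holder ('top', 'side') [ 0.5796  0.1516 -0.2756] [np.float64(0.013), np.float64(0.043)]
key [ 0.5055 -0.1723 -0.1227] [np.float64(0.113), np.float64(0.08)]
holder ('top',) [ 0.5784  0.1515 -0.2772] [np.float64(0.01)]
key [ 0.5052 -0.1718 -0.1237] [np.float64(0.094)]
holder ('side',) [ 0.5808  0.1513 -0.2745] [np.float64(0.04)]Traceback (most recent call last):
  File "m1.py", line 13, in <module>
    k,e=fit(km,KEY,[kx[0],kx[1],np.arctan2(*(kt-kx)[1::-1])],[.01,.01,.1],True); print("key",k.round(4),e)
        ~~~^^^^^^^^^^^^^^^^^^^^^^^^^^^^^^^^^^^^^^^^^^^^^^^^^^^^^^^^^^^^^^^^^^^^
  File "fit.py", line 35, in fit
    p=minimize(cost,p,method="Nelder-Mead",options=dict(initial_simplex=sim,xatol=1e-4,fatol=1e-5,maxiter=120)).x
      ~~~~~~~~^^^^^^^^^^^^^^^^^^^^^^^^^^^^^^^^^^^^^^^^^^^^^^^^^^^^^^^^^^^^^^^^^^^^^^^^^^^^^^^^^^^^^^^^^^^^^^^^^
    res = _minimize_neldermead(fun, x0, args, callback, bounds=bounds,
                               **options)
    fsim[k] = func(sim[k])
              ~~~~^^^^^^^^
    fx = function(np.copy(x), *(wrapper_args + args))
  File "fit.py", line 30, in cost
    r=render(c,parts,p,eye)>0; t+=1-(r&M[c]).sum()/(r|M[c]).sum()
      ~~~~~~^^^^^^^^^^^^^^^
  File "fit.py", line 20, in render
    for P in parts: cv2.fillConvexPoly(m,cv2.convexHull(f(P)),1)
                                                        ~^^^
  File "fit.py", line 19, in <lambda>
    f=lambda P:np.round((proj(c,place(P,p))+.5)*S-.5).astype(np.int32)
                         ~~~~^^^^^^^^^^^^^^
  File "fit.py", line 6, in proj
    k=vision.calibration(c); E=k["extrinsics"]; q=np.asarray(P)@E[:3,:3].T+E[:3,3]
ValueError: time passes only in moves, steps and waits
```

```bash
sed -i 's/^S=4/S=4\nCAL={c:vision.calibration(c) for c in("top","side")}/; s/k=vision.calibration(c)/k=CAL[c]/' fit.py
sed -i 's/for cs in .*:/for cs in (("top","side"),):/' m1.py; python3 m1.py; python3 -c "from station import robot;print(robot.current_time_s())"
```

```text
holder ('top', 'side') [ 0.5796  0.1516 -0.2756] [np.float64(0.013), np.float64(0.043)]
key [ 0.5055 -0.1723 -0.1227] [np.float64(0.113), np.float64(0.08)]
{'top': 61, 'side': 116}
knob [0.5449 0.0672] [np.float64(0.598), np.float64(0.375)] r 0.09133058791487758 dir -1.6851795851683402
0.5
```

View pics/fit.png

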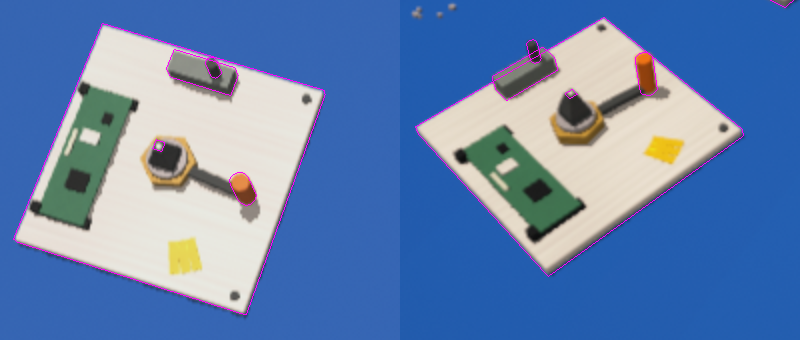

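The overlay fits plate, block, post and knob well (knob at jam_nut ≈ 0.285). Now I grasp the key and hover over the screw.

```bash
cat > g.py <<'E'
from fit import *
from station import robot, fingers, vision
h,k=np.load("poses.npy"); D=lambda r:[180,0,np.degrees(r)]
W=lambda p,x,y,z:place(np.array([[x,y,z]])/1000,p)[0]
T=robot.current_time_s
E
python3 - <<'E'
from g import *
fingers.gripper_to(0.5,40)
robot.move_to(W(k,43,0,110),D(k[2]))
robot.line_to(W(k,43,0,24))
fingers.gripper_to(0,40); print("gap",robot.current_finger_gap(),robot.current_gripper_force(),robot.current_tool_pos(),T())
robot.line_to(W(k,43,0,120),velocity=.2)
print(robot.current_finger_gap(),robot.current_contact_force(),robot.current_torque())
robot.line_to(W(h,43,0,24+80),D(h[2]),velocity=.25)
print(T(),robot.current_tool_pos(),robot.current_eef_rot())
a=vision.grab_frame("top");b=vision.grab_frame("side")
n=[]
for c,i in(("top",a),("side",b)):
    big=cv2.resize(i[:,:,::-1],(1120,840),interpolation=cv2.INTER_CUBIC)
    for P in KEY:
        ct,_=cv2.findContours(cv2.resize(render(c,[P],[*h,.08]),(1120,840)),0,2); cv2.drawContours(big,ct,-1,(255,0,255),1)
    n.append(big)
cv2.imwrite("pics/hover.png",np.hstack([n[0][80:480,150:550],n[1][340:740,160:560]]))
cv2.imwrite("pics/h_top.png",a[:,:,::-1]);cv2.imwrite("pics/h_side.png",b[:,:,::-1])
E
```

```text
gap 0.15547832147811638 39.872249364852905 [ 0.54945106 -0.17788792  0.02543846] 4.0583
0.15570601768947068 [-0.60556086  1.1486606  -2.19694152] [ 0.05681263  0.03882591 -0.01919983]
6.15 [0.62100769 0.1373753  0.10364468] [ 1.79873545e+02  2.90242784e-03 -1.59457379e+01]
```

View pics/hover.png

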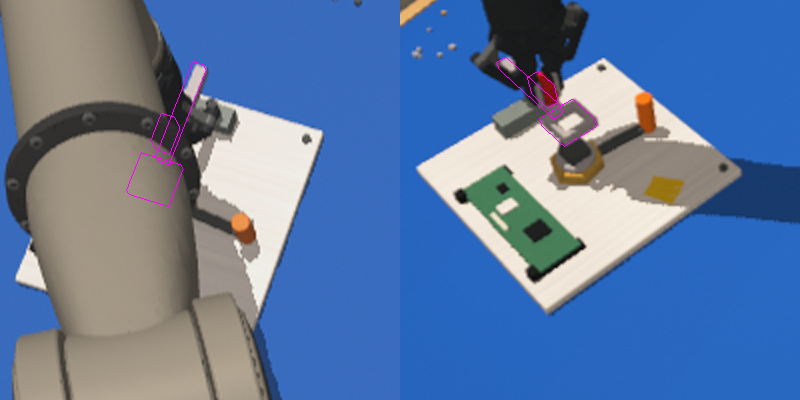

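The side view shows the held key within about 2 mm of the planned outline, with the eye at (568,122) over the screw tip. Lowering with a force stop.

```bash
python3 - <<'E'
from g import *
f0=np.array(robot.current_contact_force())
for z in (84,74,66,60,57):
    s=robot.line_to(W(h,43,0,z),velocity=.06,f_stop=15)
    print(z,s,np.round(robot.current_tool_pos(),4),np.round(robot.current_contact_force()-f0,1),np.round(robot.current_torque(),2),T())
    if s:break
b=vision.grab_frame("side"); cv2.imwrite("pics/low.png",cv2.resize(b[170:330,90:290,::-1],(800,640))[:600])
E
```

```text
84 False [0.6205 0.1398 0.0832] [ 0.8 -0.   0.3] [-0.04 -0.08  0.01] 6.7333
74 False [0.6205 0.1398 0.0733] [0.4 0.3 1.2] [ 0.01  0.01 -0.01] 7.05
66 False [0.6212 0.1396 0.0656] [ 1.3 -0.3  0.3] [-0.05 -0.21 -0.02] 7.3333
60 False [0.6212 0.1399 0.0598] [ 1.6 -0.2 -0.2] [ 0.02 -0.39 -0.01] 7.5833
57 False [0.6213 0.14   0.0594] [-2.1 -1.5 10.1] [-0.3   0.44  0.01] 7.8333
```

View pics/low.png

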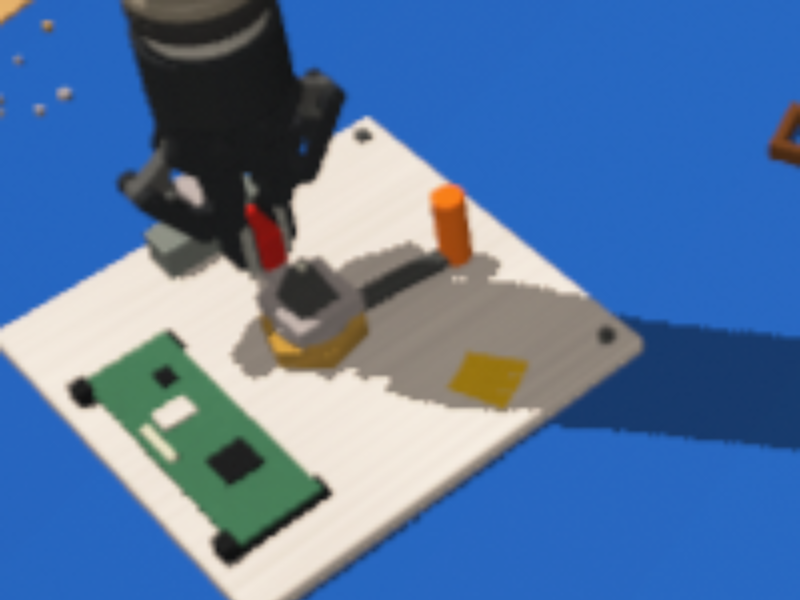

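The key is seated: TCP z 59.4 mm, so the underside is at 34 mm, and the screw head shows through the eye at (305,290). Release it, back off, and check before moving on.

```bash
python3 - <<'E'
from g import *
fingers.gripper_to(0.42)
robot.line_to(W(h,43,0,150),velocity=.2)
d=-1.685; o=lambda d:[180,0,np.degrees(h[2]+d)+180]
P=lambda d,z:W(h,92*np.cos(d),92*np.sin(d),z)
robot.move_to(P(d,150),o(d))
print(T(),[np.round(robot.inverse_kinematics(P(x,50),o(x)),0) for x in(d,-2.2,-2.7)])
n=[]
for c in("top","side"):
    i=vision.grab_frame(c)
    big=cv2.resize(i[:,:,::-1],(1680,1260),interpolation=cv2.INTER_CUBIC)
    for Q in KEY:
        ct,_=cv2.findContours(cv2.resize(render(c,[Q],[*h,.034]),(1680,1260)),0,2); cv2.drawContours(big,ct,-1,(255,0,255),1)
    n.append(big)
cv2.imwrite("pics/rel.png",np.hstack([n[0][180:680,250:650],n[1][530:1030,300:700]]))
E
```

```text
10.1333 [array([ 16.,  33., -34., 100.,  22.,  54., -50.]), array([ 10.,  29., -29., 105.,  18.,  50., -80.]), array([   1.,   27.,  -24.,  107.,   14.,   49., -110.])]
```

View pics/rel.png

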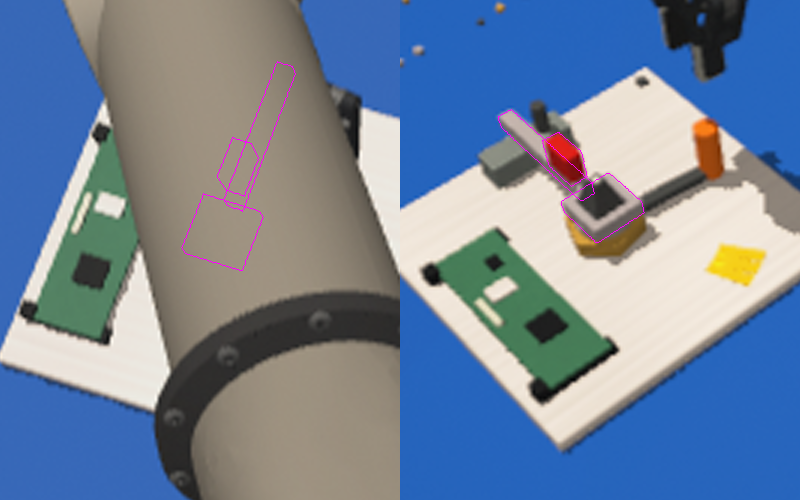

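The key sits flat on the outline, with the post (540,115) on its −y side. Next, grip the knob and swing it.

```bash
python3 - <<'E'
from g import *
d=-1.685; o=lambda d:[180,0,np.degrees(h[2]+d)+180]
P=lambda d,z:W(h,92*np.cos(d),92*np.sin(d),z)
fingers.gripper_to(0.62,25)
if robot.line_to(P(d,50),o(d),f_stop=12): print("touch",robot.current_tool_pos()); raise SystemExit
fingers.gripper_to(0,25); print("gap",robot.current_finger_gap(),T(),robot.current_tool_pos())
for x in np.linspace(d,-2.69,8)[1:]:
    s=robot.line_to(P(x,50),o(x),velocity=.07,f_stop=45)
    print(round(x,2),s,np.round(robot.current_contact_force(),1),round(float(robot.current_finger_gap()),3))
    if s: break
print(robot.current_tool_pos(),P(x,50),T())
b=vision.grab_frame("side"); cv2.imwrite("pics/sw.png",cv2.resize(b[170:330,90:290,::-1],(700,560)))
E
```

```text
gap 0.2248138253697462 11.75 [0.54542371 0.0666595  0.05102333]
-1.83 False [-0.8 -0.7  6.2] 0.225
-1.97 False [ 1.2 -2.5  7.2] 0.226
-2.12 False [ 1.4 -2.5  6.5] 0.224
-2.26 False [ 1.3 -3.3  7.5] 0.226
-2.4 False [ 0.  -4.5  7.3] 0.225
-2.55 False [-1.9 -4.7  9.6] 0.221
-2.69 False [-2.2 -4.1 10.2] 0.221
[0.48941805 0.13357311 0.0507394 ] [0.48902946 0.13553426 0.05      ] 14.1417
```

View pics/sw.png

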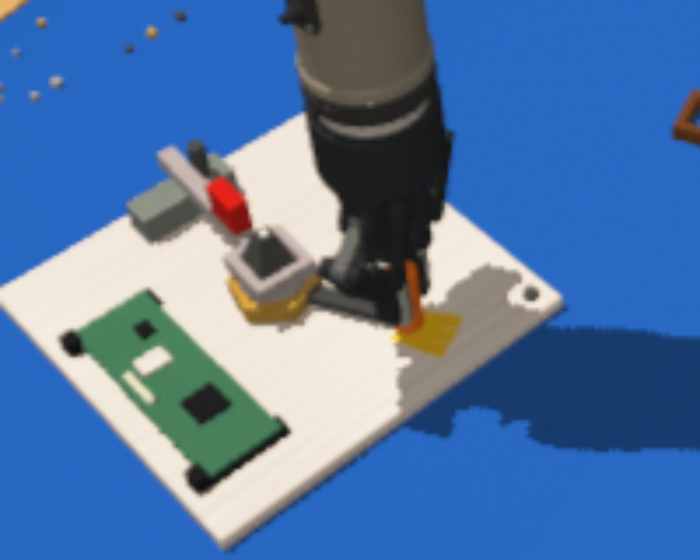

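The lever has been swung and the knob is at the mark near (412,310), with the key still in place. Release, retreat, and check both views.

```bash
python3 - <<'E'
from g import *
fingers.gripper_to(0.6)
p=np.array(robot.current_tool_pos()); robot.line_to(p+[0,0,.13],velocity=.2)
robot.move_to([0.35,-0.25,0.25],[180,0,0]); print(T())
n=[]
M={}
for c in("top","side"):
    i=vision.grab_frame(c); H=cv2.cvtColor(i,cv2.COLOR_RGB2HSV)
    M[c]=(H[...,0]>3)&(H[...,0]<15)&(H[...,1]>170)&(H[...,2]>130)
    big=cv2.resize(i[:,:,::-1],(1680,1260),interpolation=cv2.INTER_CUBIC)
    for Q in KEY:
        ct,_=cv2.findContours(cv2.resize(render(c,[Q],[*h,.034]),(1680,1260)),0,2); cv2.drawContours(big,ct,-1,(255,0,255),1)
    n.append(big)
cv2.imwrite("pics/end.png",np.hstack([n[0][180:680,250:650],n[1][530:1030,300:700]]))
K=W(h,92*np.cos(-2.68),92*np.sin(-2.68),50)
M={c:comp(m,proj(c,K[None])[0]) for c,m in M.items()}
q,e=fit(M,[cyl(0,0,10,16,66)],[*K[:2],0],[.01,.01,.1]); v=q[:2]-h[:2]
print(e,"r",np.hypot(*v),"dir",(np.arctan2(v[1],v[0])-h[2]))
E
```

```text
16.9333
[np.float64(0.61), np.float64(0.283)] r 0.09131046267939115 dir -2.6652173988836867
```

View pics/end.png

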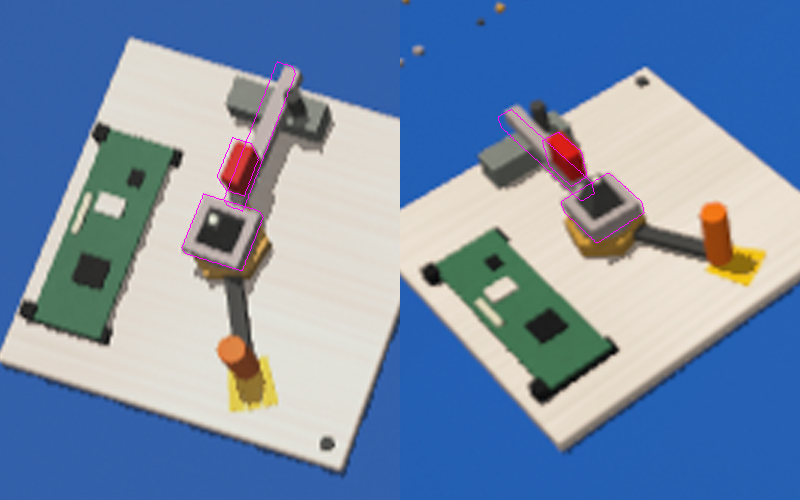

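The key lies against the post and is seated on the screw. The lever stands over the yellow mark at direction −2.665, which gives jam_nut ≈ 1.2, and the arm is clear of everything.

```bash
python3 -c "
from station import workorder
print(workorder.close_job())"
```

```text
the job is handed in; nothing more can be done
None
```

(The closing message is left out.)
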